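# Brace and open a tight lug-capped jar in the cassette corner

### The job

Flip the hinged brace frame right over until it lies fully down around the square amber jar, so the jar cannot turn. Then twist the tight dark cap counterclockwise (seen from above) about a quarter turn, stop turning once its lugs let go, and lift it straight up. Finish while still holding the cap level over the jar, its lower edge about 2 cm above the jar's mouth, with the jar left in its seat, the frame still down, and the other things on the counter left alone.

Things in the scene. Friction and masses are not known exactly. Their poses are not given: they have to be found in the camera images.
- base: Green fixture plate fixed to the counter, 130 (x) x 230 (y) x 10 mm, with two dark hinge posts (tops 50 mm up, at x = -48 and +48 mm, y = 0) and a round aluminium seat ring (inner diameter 82, 8 mm high on the plate) centred at y = +48 mm. Origin on the counter under the middle of the hinge axis, which runs along its x; z up. Place and yaw (within 20 degrees) vary.
- hinge (a point): Middle of the brace frame's hinge axis, 42 mm above the base's origin; the axis runs along the base's x. The frame is 82 mm wide and 10 mm thick with 10 mm bars; its window is 61 mm wide and runs from 6 to 98 mm from the hinge. It passes freely over cap and jar, then fits round the jar with 2.5 mm to spare on either side.
- seat (a point): Centre of the seat on the plate's top: base frame (0, 48, 10) mm. The jar stands here. The round seat lets the jar turn: only the lowered frame keeps it from turning.
- leaf (a joint): Angle (rad) of the brace frame: 0 = level, away from the jar (towards the base's -y), orange face up; pi/2 = upright; pi = flipped fully over, level round the jar (towards +y), aluminium face up, at its stop. The hinge is stiff (0.3 Nm friction, about 3 N at the knob) and the frame stays where it is left. It starts at 0.05 to 0.4 rad.
- leaf_knob (a point): Centre of the red barrel knob at the frame's free end, 140 mm from the hinge axis. Barrel 24 mm long, parallel to the hinge, diameter 18 mm, on a 10 mm wide stem 28 mm long. Pinched by its two ends from above (fingers closing along the base's x, about 15 N) it pivots between the pads, so the tool can point down through the whole arc.
- jar: Loose amber jar, 56 x 56 mm square and 46 mm high, with a round neck (mouth 62 mm above its underside; a black rubber seal in the mouth stands up to 66 mm, 69 mm with the cap off). Origin at the centre of its underside, z up, x along the base's x to within 2 degrees at the start. 350 g, varying by 30 %.
- cap: Dark brown bakelite lug cap, 55 mm across, 20 mm high, 60 g, with a bar grip on top. Origin at the centre of its lower edge, z up; on the jar this is 50 mm above the jar's underside. Two lugs hook under flanges on the jar's neck. The sprung seal (15 N) makes it stiff to turn (up to 0.6 Nm) and lifts it about 3 mm once the lugs are clear, unless the fingers hold it down.
- cap_bar (a point): Top centre of the cap's bar grip: cap frame (0, 0, 44) mm. The bar is 44 mm long (cap's x), 16 mm wide (cap's y) and stands 24 mm above the cap's disc (disc top at 20 mm). Take it by its long faces from above, fingertips just above the disc, with 40 to 50 N.
- cap_mark (a point): White patch on top of the bar, at its +x end: cap frame (20, 0, 44) mm. It shows the turn: the angle of the cap's x from the jar's x, counterclockwise from above. 0 is the tight stop; it starts at 0.05 to 0.3 rad; the lugs are clear from about 1.3 rad; stop turning at about 1.5 rad; a second stop follows near 2.4 rad.
- tire: Bystander: black rubber idler tire, ring 42 mm across, 10 mm high. Origin under its centre.
- wheel: Bystander: steel idler wheel, 48 mm across, 24 mm high. Origin under its centre.
- knob: Bystander: small brown bakelite knob, 42 mm across, 20 mm high. Origin under its centre.
- window: Bystander: smoke-tinted cassette window insert, 70 x 32 x 5 mm. Origin under its centre.
- driver: Bystander: screwdriver, 160 mm long, lying on the counter.
- cassette: Bystander: grey cassette, 64 x 100 x 12 mm. Origin under its centre.
Things that resemble listed ones, but are neither listed nor needed, are in the scene too. Leave any green or yellow look-alike of the cap alone.

How it is judged:
By the outcome, as a careful person would: the job done as asked, in the order asked, and still so for the second after the job is handed in, while the arm keeps its last pose, push and grip.
It also fails if it takes over 64 s, if anything falls off the work surface, if the arm or the gripper's body presses on something with over 40 N, if the wrist force passes 120 N, or if a joint passes its speed limit or range.

### The arm

A 6-joint arm with a two-finger parallel gripper is mounted at the origin on the work surface. World frame = base frame: x ahead of the robot, y to its left, z up, the work surface at z = 0. Lengths are in mm, angles in rad, forces in N, time in s.
With the tool pointing down it reaches from about 400 to 925 mm from the base axis. Payload 12.5 kg.
Tool frame: the origin (TCP) lies midway between the tips of the shut fingers; the grasp point (between the pads) lies 19 mm behind it; z points along the fingers, y is the line along which they close (so a half turn about z gives the same grasp; the last joint's range is limited). The gripper opens to 95 mm and grips with 3 to 60 N. Pads are 20 mm wide; open, the fingers measure 119 mm over their backs; the gripper's body (75 mm by 180 mm) begins 59 mm behind the grasp point.
Start: joints at [1.143, 0.491, 1.559, -0, 1.092, -0.106], TCP at [197.655, 592.941, 214.661] pointing down, gripper open.
Joint ranges: [-3.1, 3.1], [-0.84, 2.19], [0.05, 2.79], [-1.13, 4.28], [0.06, 2.93], [-2.69, 2.69]. Speed limits (rad/s): [2.22, 2.22, 2.79, 3.14, 3.14, 3.14].

### API

Orientations are given as [roll, pitch, yaw] about the fixed x, y, z axes, in that order (R = Rz(yaw) Ry(pitch) Rx(roll)).
In Python, from station import env, vision gives the robot as it stands.
- The arm moves only by the tool arm_command, never from a script. Its argument "rows" is a list of rows, each a list of 7 numbers: the turn, a rotation vector about the tool's x, y, z in units of 90 degrees (1.0 is 90 degrees), then the shift along the tool's x, y, z in units of 400 mm (1.0 is 400 mm), then the closure, from -1 (fully open) to 1 (shut). A call has exactly 8 rows; each row is the pose to reach, as a shift and turn from the pose commanded when the call began, along the tool's axes at that moment; what a row does not reach only later rows make up. A row lasts 1/10 s, in which the tool goes at most 50 mm and 8.59 degrees, less where a joint would pass 70% of its speed; a pose out of reach is approached as far as the arm can. A call with a number of a shift or a turn outside -1 to 1 is refused whole. A call with a gripper value outside its range is refused whole. The fingers move at their own pace and stop on an object; "newtons" is the grip in N (left out, the last holds). Time passes only in rows, so rows that repeat a pose let the fingers close, or fill a call up. It gives the time, the measured TCP pose, the force, the opening and the grip force at its end, in the units of the state.
- env.sense(): the state, without advancing time (a new reading comes with each control period).
- vision.camera(name): name is "scene" or "top" or "wrist"; returns the picture (400x640x3 uint8, red, green, blue); there is no depth.
- vision.get_calibration(name): a dict with "vertical_fov" (degrees; the focal length in pixels is half the picture's height over the tangent of half this angle, whatever the lens; pixels are square), "cx", "cy" (the principal point, pixels), "D" ([k1, k2, p1, p2, k3] as OpenCV has them; the pictures are not rectified), "cam_to_world" (4x4, takes a point from camera to world coordinates); the wrist camera has in their place "hand_eye" (4x4, takes a point from camera to tool coordinates, whose origin is the TCP and whose axes are the flange's). Camera axes: x right, y up, looking along -z (the intrinsics and any distortion apply to the point x, -y, -z); pixel columns grow to the right and rows downward; lengths in mm; the calibration is good to about 2 mm. A picture is of the moment at which its call begins: read the wrist's pose just before it. get_calibration takes no time and is no camera call.
- env.sign_off(): hands the job in; it is judged then, once.
The state is a dict: "time_s": time; "q": joint angles; "joint_vel": joint speeds; "joint_torque": joint torques, N m; "tcp_pos": TCP position; "eef_rot": TCP orientation; "wrist_force": force on the tool from outside, world axes, zero at the start; "ft_torque": the same for the moment, N m; "opening": finger opening in mm; "grip_force": force on a finger pad.
Only numpy, scipy, OpenCV 4.12 (cv2) and the standard library are available. Lean on these libraries where they do the work, as an engineer would, in place of code of your own. Each camera call takes 0.05 s, during which the arm holds its last target. There are 200 camera calls.

## Working session

There is one attempt and no reset: what is moved stays moved. The work goes in short steps, Python scripts to look and compute and a tool call to move; the robot and the scene stay as the last step left them, time stands still between calls to the robot, and variables do not carry over. Pictures are saved under pics/ and viewed, at most 10 in all, crops included, and the job is handed in when it is done.

Besides the shell and the picture viewer there is one more tool, called after ">>>" as name([rows], argument=value, ...), one row to a line, values as JSON. arm_command: Moves the arm, as the interface text tells. Its arguments: {"type":"object","properties":{"rows":{"type":"array"},"newtons":{"type":"number"}},"required":["rows"]}

```bash
ls; mkdir -p pics; cat > h.py <<'E'
import numpy as np, cv2
from station import env, vision
from scipy.spatial.transform import Rotation as R
def save(name,img): cv2.imwrite('pics/'+name,cv2.cvtColor(img,cv2.COLOR_RGB2BGR))
def K(c):
    f=200/np.tan(np.radians(c['vertical_fov'])/2)
    return np.array([[f,0,c['cx']],[0,f,c['cy']],[0,0,1.]])
def tool(s):
    T=np.eye(4);T[:3,:3]=R.from_euler('xyz',s['eef_rot']).as_matrix();T[:3,3]=s['tcp_pos'];return T
def c2w(name,s=None):
    c=vision.get_calibration(name)
    return c,(np.array(c['cam_to_world']) if name!='wrist' else tool(s)@np.array(c['hand_eye']))
def rays(name,px,s=None):
    c,T=c2w(name,s)
    u=cv2.undistortPoints(np.array(px,float).reshape(-1,1,2),K(c),np.array(c['D'],float)).reshape(-1,2)
    d=np.c_[u[:,0],-u[:,1],-np.ones(len(u))]@T[:3,:3].T
    return T[:3,3],d/np.linalg.norm(d,axis=1)[:,None]
def plane(name,px,z,s=None):
    o,d=rays(name,px,s);return o+d*((z-o[2])/d[:,2])[:,None]
def tri(obs): # list of (o,d)
    A=0;b=0
    for o,d in obs:
        P=np.eye(3)-np.outer(d,d);A=A+P;b=b+P@o
    x=np.linalg.solve(A,b);return x,[np.linalg.norm((np.eye(3)-np.outer(d,d))@(x-o)) for o,d in obs]
def proj(name,X,s=None):
    c,T=c2w(name,s);p=(np.atleast_2d(X)-T[:3,3])@T[:3,:3];p=p*[1,-1,-1]
    return cv2.projectPoints(p.reshape(-1,1,3),np.zeros(3),np.zeros(3),K(c),np.array(c['D'],float))[0].reshape(-1,2)
E
python3 - <<'E'
from h import *
s=env.sense();print({k:np.round(v,3) for k,v in s.items()})
for n in('scene','top','wrist'):
    im=vision.camera(n);save(n+'0.png',im);np.save('pics/'+n+'0.npy',im);c=vision.get_calibration(n);print(n,{k:np.round(v,3).tolist() for k,v in c.items()})
E
```

```text
pics
{'time_s': np.float64(0.0), 'q': array([ 1.143,  0.492,  1.559, -0.   ,  1.092, -0.106]), 'joint_vel': array([-0.002,  0.   ,  0.002,  0.001,  0.001,  0.002]), 'joint_torque': array([-0.0000e+00, -6.1264e+01, -2.5818e+01,  6.9000e-02,  4.8000e-02,
       -0.0000e+00]), 'tcp_pos': array([197.557, 592.71 , 214.056]), 'eef_rot': array([-3.14, -0.  ,  2.82]), 'wrist_force': array([-0.931,  0.156,  0.325]), 'ft_torque': array([ 0.036, -0.032,  0.056]), 'grip_force': np.float64(0.0), 'opening': np.float64(95.366)}
scene {'vertical_fov': 52.904, 'cx': 312.388, 'cy': 189.938, 'D': [-0.057, 0.0, 0.0, 0.0, 0.0], 'cam_to_world': [[0.361, -0.603, 0.712, 1417.1], [0.933, 0.226, -0.281, -320.666], [0.009, 0.765, 0.644, 855.226], [0.0, 0.0, 0.0, 1.0]]}
top {'vertical_fov': 51.458, 'cx': 315.571, 'cy': 202.826, 'D': [-0.071, 0.0, 0.0, 0.0, 0.0], 'cam_to_world': [[-0.029, 0.986, -0.165, 378.114], [-0.999, -0.034, -0.024, -8.721], [-0.03, 0.164, 0.986, 1117.168], [0.0, 0.0, 0.0, 1.0]]}
wrist {'vertical_fov': 58.92, 'cx': 317.961, 'cy': 200.642, 'D': [0.009, 0.0, 0.0, 0.0, 0.0], 'hand_eye': [[-0.0, 0.972, 0.235, 66.018], [1.0, 0.001, -0.002, -1.002], [-0.002, 0.235, -0.972, -170.804], [0.0, 0.0, 0.0, 1.0]]}
```

View pics/top0.png

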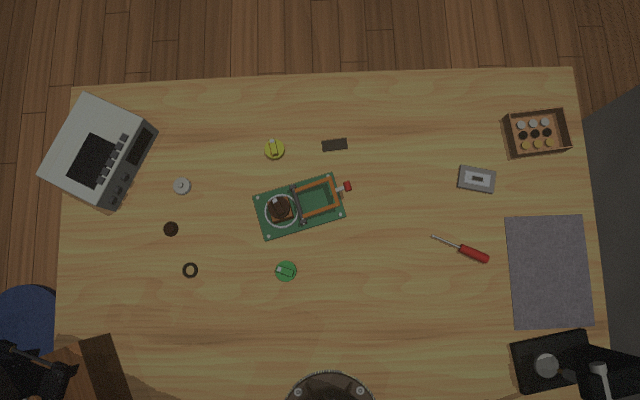

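View pics/scene0.png

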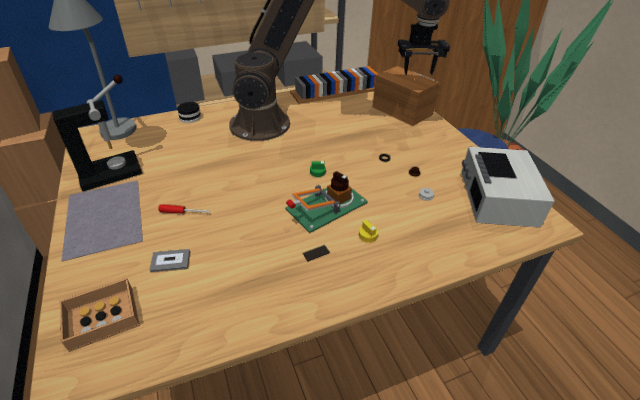

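The top view shows the green plate centred near (300,206), the jar with its dark cap at (281,209) and the red barrel knob at (348,186). The scene view shows the same fixture at (327,205), cap (341,182), knob (291,204).

Cap candidates in the top view are yellow (274,149), green (286,271), the small brown knob (171,229), and the dark brown cap on the amber jar (281,209). Only the last one fits. I'll confirm it in a crop and measure.

```bash
cat > m.py <<'E'
from h import *
def comps(im,box,f,minA=6):
    x0,y0,x1,y1=box;hsv=cv2.cvtColor(im,cv2.COLOR_RGB2HSV)[y0:y1,x0:x1].astype(int)
    m=f(hsv[...,0],hsv[...,1],hsv[...,2]).astype(np.uint8)
    n,l,st,ce=cv2.connectedComponentsWithStats(m)
    return sorted([(int(st[i,4]),(ce[i]+[x0,y0]).round(2).tolist()) for i in range(1,n) if st[i,4]>=minA],reverse=True),m
red=lambda h,s,v:((h<5)|(h>174))&(s>150)&(v>60)
green=lambda h,s,v:(h>60)&(h<95)&(s>90)
white=lambda h,s,v:(s<60)&(v>150)
E
python3 - <<'E'
from m import *
t=np.load('pics/top0.npy');c=np.load('pics/scene0.npy')
B={'top':(t,(240,160,365,250)),'scene':(c,(275,160,375,235))}
k={}
for n,(im,b) in B.items():
    r,_=comps(im,b,red);print(n,'red',r);k[n]=r[0][1]
    print(' white',comps(im,b,white,2)[0])
    g,m=comps(im,b,green,20);
    p=cv2.findContours(cv2.morphologyEx(m,cv2.MORPH_CLOSE,np.ones((9,9))),0,2)[0];p=max(p,key=cv2.contourArea)+np.array(b[:2])
    w=plane(n,p.reshape(-1,2),10)[:,:2].astype(np.float32);q=cv2.minAreaRect(w);print(' plate',q)
print('knob',tri([(lambda o:(o[0],o[1][0]))(rays(n,[k[n]])) for n in k]))
a=cv2.resize(t[165:245,240:365],None,fx=5,fy=5,interpolation=2);
e=cv2.resize(c[165:235,275:375],None,fx=6,fy=6,interpolation=2);e=cv2.resize(e,(int(e.shape[1]*.95),int(e.shape[0]*.95)))
w=max(a.shape[1],e.shape[1]);pad=lambda i:cv2.copyMakeBorder(i,0,0,0,w-i.shape[1],0)
z=np.vstack([cv2.resize(pad(a),None,fx=.7,fy=.7),cv2.resize(pad(e),None,fx=.75*.7/.75,fy=.7)]);print(z.shape);save('crop1.png',z)
E
```

```text
top red [(49, [347.22, 185.96])]
 white []
 plate ((554.3762817382812, 19.260356903076172), (22.565351486206055, 47.9835205078125), 27.482295989990234)
scene red [(43, [290.49, 203.58])]
 white [(18, [350.22, 199.28]), (11, [372.55, 227.64]), (11, [296.18, 201.27]), (6, [343.83, 176.17]), (6, [322.0, 161.5]), (3, [343.33, 204.33]), (3, [292.67, 196.33]), (2, [311.5, 226.0])]
 plate ((570.6232299804688, 60.49121856689453), (140.0210723876953, 239.43637084960938), 16.719236373901367)
knob (array([593.18416167, -63.64985491,  78.56390532]), [np.float64(1.4537659775918228), np.float64(1.453765977591853)])Traceback (most recent call last):
  File "<stdin>", line 15, in <module>
    return _nx.concatenate(arrs, 0, dtype=dtype, casting=casting)
           ~~~~~~~~~~~~~~~^^^^^^^^^^^^^^^^^^^^^^^^^^^^^^^^^^^^^^^
ValueError: all the input array dimensions except for the concatenation axis must match exactly, but along dimension 1, the array at index 0 has size 438 and the array at index 1 has size 437
```

View pics/wrist0.png

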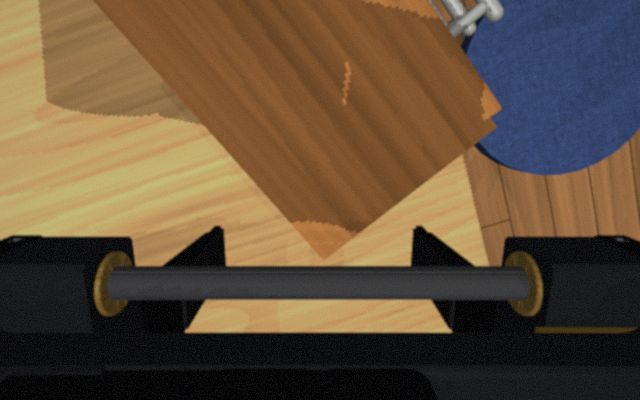

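>>> arm_command([
  [0, 0, 0, -0.03, -0.02, -0.1, -1],
  [0, 0, 0.04, -0.12, -0.09, -0.2, -1],
  [0, 0, 0.09, -0.23, -0.18, -0.22, -1],
  [0, 0, 0.14, -0.34, -0.27, -0.22, -1],
  [0, 0, 0.19, -0.45, -0.36, -0.22, -1],
  [0, 0, 0.24, -0.56, -0.44, -0.22, -1],
  [0, 0, 0.29, -0.65, -0.51, -0.22, -1],
  [0, 0, 0.32, -0.69, -0.54, -0.22, -1],
])

```text
time_s: 0.95
tcp_pos: [391.8, 298.9, 302.7]
eef_rot: [3.141, -0.0, 2.314]
wrist_force: [0.6, 0.4, 0.3]
opening: 95.2
grip_force: 0.0
```

```bash
cat >> h.py <<'E'
def goto(x,y,z,yaw,tilt=None):
    "relative command for a target TCP pose, tool down"
    s=env.sense();T=tool(s);Rt=R.from_euler('xyz',[np.pi,0,yaw]).as_matrix()
    r=R.from_matrix(T[:3,:3].T@Rt).as_rotvec()/(np.pi/2);p=T[:3,:3].T@(np.array([x,y,z])-T[:3,3])/400
    print('t',round(float(s['time_s']),2),'tcp',np.round(s['tcp_pos'],1),'rpy',np.round(s['eef_rot'],3),'F',np.round(s['wrist_force'],1),'open',round(float(s['opening']),1),'cmd',np.round(np.r_[r,p],4).tolist())
E
python3 -c "
from h import *
goto(584,12,300,1.83)"
```

```text
t 0.95 tcp [391.8 298.9 302.7] rpy [ 3.141 -0.     2.314] F [0.6 0.4 0.3] open 95.2 cmd [0.0002, -0.0, 0.3083, -0.8532, -0.1318, 0.0068]
```

>>> arm_command([
  [0, 0, 0.04, -0.05, -0.01, 0, -1],
  [0, 0, 0.08, -0.15, -0.02, 0, -1],
  [0, 0, 0.13, -0.26, -0.04, 0, -1],
  [0, 0, 0.18, -0.38, -0.06, 0, -1],
  [0, 0, 0.23, -0.5, -0.08, 0, -1],
  [0, 0, 0.27, -0.62, -0.1, 0, -1],
  [0, 0, 0.3, -0.74, -0.12, 0, -1],
  [0, 0, 0.31, -0.85, -0.13, 0, -1],
])

```text
time_s: 1.75
tcp_pos: [584.6, 13.5, 302.5]
eef_rot: [-3.141, -0.0, 1.828]
wrist_force: [0.3, 1.0, -0.1]
opening: 94.9
grip_force: 0.0
```

>>> arm_command([
  [0, 0, 0, 0, 0, 0, -1],
  [0, 0, 0, 0, 0, 0, -1],
  [0, 0, 0, 0, 0, 0, -1],
  [0, 0, 0, 0, 0, 0, -1],
  [0, 0, 0, 0, 0, 0, -1],
  [0, 0, 0, 0, 0, 0, -1],
  [0, 0, 0, 0, 0, 0, -1],
  [0, 0, 0, 0, 0, 0, -1],
])

```text
time_s: 2.55
tcp_pos: [583.8, 16.0, 302.7]
eef_rot: [3.141, -0.0, 1.83]
wrist_force: [0.7, -0.1, 0.8]
opening: 95.0
grip_force: 0.0
```

```bash
python3 - <<'E'
from m import *
import json
s=env.sense();im=vision.camera('wrist');save('w1.png',im);np.save('pics/w1.npy',im)
json.dump({k:np.array(s[k]).tolist() for k in('tcp_pos','eef_rot')},open('pics/w1.json','w'));print(s['tcp_pos'],s['eef_rot'])
E
```

```text
[583.7936255   15.98640005 302.72333295] [ 3.14135937e+00 -2.73045111e-05  1.83044700e+00]
```

View pics/w1.png

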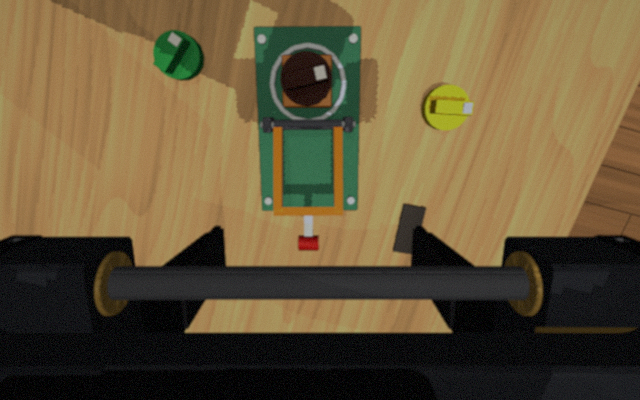

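The wrist view shows the plate corners (254,27)–(361,27), with screws at (262,38), (352,38), (351,201) and (268,202). The cap is at (306,78) with its mark at (320,73), and the red knob is at (308,242). I'll take a second, shifted view for stereo.

>>> arm_command([
  [0, 0, 0, -0.02, -0.03, 0, -1],
  [0, 0, 0, -0.05, -0.09, 0, -1],
  [0, 0, 0, -0.08, -0.16, 0, -1],
  [0, 0, 0, -0.1, -0.22, 0, -1],
  [0, 0, 0, -0.1, -0.25, 0, -1],
  [0, 0, 0, -0.1, -0.25, 0, -1],
  [0, 0, 0, -0.1, -0.25, 0, -1],
  [0, 0, 0, -0.1, -0.25, 0, -1],
])

```text
time_s: 3.4
tcp_pos: [498.1, -48.2, 302.5]
eef_rot: [3.141, -0.0, 1.831]
wrist_force: [0.1, 0.3, -0.6]
opening: 95.1
grip_force: 0.0
```

```bash
cat > st.py <<'E'
from m import *
import json
s=env.sense();im=vision.camera('wrist');save('w2.png',im);np.save('pics/w2.npy',im)
json.dump({k:np.array(s[k]).tolist() for k in('tcp_pos','eef_rot')},open('pics/w2.json','w'))
S={n:(np.load(f'pics/{n}.npy'),json.load(open(f'pics/{n}.json'))) for n in('w1','w2')}
P={}
for n,(im,s) in S.items():
    r=comps(im,(150,0,640,255),red,20)[0];w=comps(im,(200,0,500,225),lambda h,s,v:(s<70)&(v>105),12)[0]
    print(n,np.round(s['tcp_pos'],1),'red',r[:2],'white',w[:12])
    _,m=comps(im,(150,0,520,230),green,20)
    p=max(cv2.findContours(cv2.morphologyEx(m,cv2.MORPH_CLOSE,np.ones((25,25))),0,2)[0],key=cv2.contourArea)+np.array([150,0])
    wp=plane('wrist',p.reshape(-1,2),10,s)[:,:2].astype(np.float32);print(' plate',cv2.minAreaRect(wp))
E
python3 st.py
```

```text
w1 [583.8  16.  302.7] red [(228, [307.93, 243.16])] white [(926, [310.09, 78.41]), (139, [319.94, 72.2]), (95, [467.4, 107.72]), (85, [307.76, 219.93]), (82, [352.89, 37.87]), (80, [261.12, 38.5]), (61, [350.31, 200.13]), (60, [267.97, 200.7])]
 plate ((557.166259765625, 66.42179107666016), (126.64263916015625, 226.04991149902344), 15.27629280090332)
w2 [498.1 -48.2 302.5] red [(269, [394.86, 209.95])] white [(578, [366.81, 36.89]), (234, [420.24, 65.31]), (211, [394.56, 192.07]), (160, [424.01, 27.61]), (65, [342.8, 170.89]), (63, [262.08, 2.17]), (62, [344.5, 2.65]), (47, [438.91, 2.21]), (15, [440.93, 88.73]), (14, [345.86, 89.36])]
 plate ((558.1210327148438, 61.0369873046875), (126.81958770751953, 215.85353088378906), 15.176764488220215)
```

```bash
cat > tr.py <<'E'
from h import *
import json
S={n:json.load(open(f'pics/{n}.json')) for n in('w1','w2')}
def T2(a,b):
    L=[(lambda q:(q[0],q[1][0]))(rays('wrist',[p],S[n])) for n,p in(('w1',a),('w2',b))];return tri(L)
k,e=T2((307.93,243.16),(394.86,209.95));print('knob',k.round(1),np.round(e,1))
m,e=T2((319.94,72.2),(424.01,27.61));print('mark',m.round(1),np.round(e,1))
sc,e=T2((267.97,200.7),(342.8,170.89));print('screw',sc.round(1),np.round(e,1))
q=plane('wrist',[(261.12,38.5),(352.89,37.87),(350.31,200.13),(267.97,200.7)],10,S['w1']);print('screws',q.round(1).tolist(),'centre',q.mean(0).round(1))
d=(q[0]+q[1]-q[2]-q[3])[:2];x=(q[1]+q[2]-q[0]-q[3])[:2];yaw=np.arctan2(-d[0],d[1]);print('yaw',yaw,np.arctan2(x[1],x[0]),np.linalg.norm(d)/2,np.linalg.norm(x)/2)
def base(p,yaw=yaw,o=q.mean(0)):
    c,s=np.cos(yaw),np.sin(yaw);v=np.array(p)[:2]-o[:2];return np.r_[c*v[0]+s*v[1],-s*v[0]+c*v[1],p[2]]
print('in base: knob',base(k).round(1),'mark',base(m).round(1),'screw',base(sc).round(1))
E
python3 tr.py; python3 - <<'E'
import numpy as np,sys
sys.path.insert(0,'.')
from h import *
w1=np.load('pics/w1.npy')[0:255,235:385];w2=np.load('pics/w2.npy')[0:225,320:470]
z=lambda i:cv2.resize(cv2.copyMakeBorder(i,0,255-i.shape[0],0,0,0),None,fx=2.3,fy=2.3,interpolation=2)
save('/../crop2.png',np.hstack([z(w1),z(w2)])) if 0 else cv2.imwrite('pics/crop2.png',cv2.cvtColor(np.hstack([z(w1),z(w2)]),4))
E
```

```text
knob [592.3 -63.9  83.8] [0. 0.]
mark [557.8 119.3 105.4] [0. 0.]
screw [530.5 -45.   13.8] [0.1 0.1]
screws [[476.9, 148.7, 10.0], [584.1, 177.9, 10.0], [637.1, -16.9, 10.0], [530.2, -46.1, 10.0]] centre [557.1  65.9  10. ]
yaw 0.26635147445560103 0.26626906539872847 201.94194319914905 110.95940383290382
in base: knob [  -0.2 -134.5   83.8] mark [ 14.7  51.3 105.4] screw [ -54.9 -100.    13.8]
```

View pics/crop2.png

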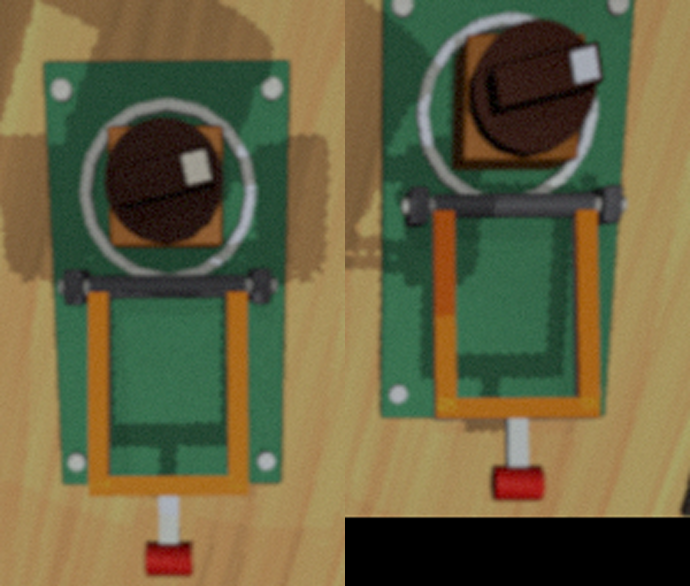

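The crop confirms the dark brown cap with the white mark on the square amber jar, and the orange-faced frame with its red barrel knob. The knob's radius measures 140.8 mm and the mark's height 105 mm (expected 104), so both check out. Next I'll go above the knob.

```bash
python3 -c "
from h import *
goto(592.3,-63.9,64.8,1.837)"
```

```text
t 3.45 tcp [498.1 -48.1 302.5] rpy [ 3.142 -0.     1.831] F [ 0.3  0.5 -0.2] open 95.4 cmd [0.0, -0.0001, -0.0039, -0.0988, 0.2175, 0.5941]
```

>>> arm_command([
  [0, 0, -0.004, -0.03, 0.05, 0.03, -1],
  [0, 0, -0.004, -0.06, 0.12, 0.1, -1],
  [0, 0, -0.004, -0.09, 0.18, 0.19, -0.6],
  [0, 0, -0.004, -0.099, 0.215, 0.28, -0.3],
  [0, 0, -0.004, -0.099, 0.2175, 0.36, 0],
  [0, 0, -0.004, -0.099, 0.2175, 0.42, 0],
  [0, 0, -0.004, -0.099, 0.2175, 0.44, 0],
  [0, 0, -0.004, -0.099, 0.2175, 0.44, 0],
])

```text
time_s: 4.25
tcp_pos: [591.7, -64.1, 125.7]
eef_rot: [-3.14, -0.001, 1.837]
wrist_force: [-0.3, -0.9, 1.1]
opening: 52.8
grip_force: 0.0
```

```bash
python3 - <<'E'
from m import *
import json
s=env.sense();im=vision.camera('wrist');goto(592.3,-63.9,64.8,1.837)
r=comps(im,(150,0,500,400),red,20)[0];print(r[:3],proj('wrist',[592.3,-63.9,83.8],s))
save('w3.png',im)
E
```

```text
t 4.3 tcp [592.1 -64.3 126.9] rpy [ 3.141 -0.     1.837] F [ 0.7 -0.4  0.1] open 49.9 cmd [0.0001, -0.0, -0.0001, 0.0008, 0.0006, 0.1553]
[(884, [320.34, 222.27])] [[320.32136651 222.29271457]]
```

View pics/w3.png

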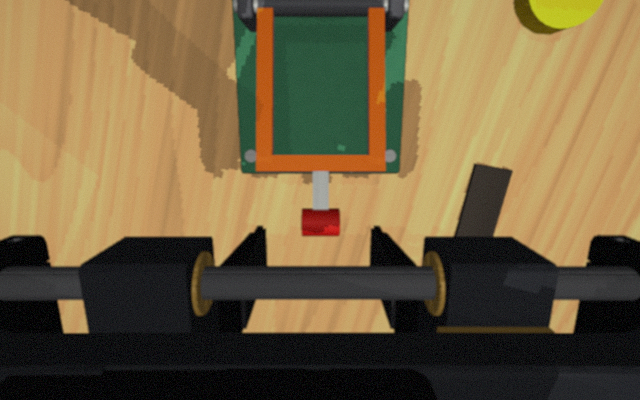

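The knob sits at (320,222), exactly where it was predicted, and midway between the fingers. Descending and pinching it.

>>> arm_command([
  [0, 0, 0, 0, 0, 0.03, 0],
  [0, 0, 0, 0, 0, 0.08, 0],
  [0, 0, 0, 0, 0, 0.12, 0],
  [0, 0, 0, 0, 0, 0.15, 0],
  [0, 0, 0, 0, 0, 0.155, 0],
  [0, 0, 0, 0, 0, 0.155, 0.3],
  [0, 0, 0, 0, 0, 0.155, 1],
  [0, 0, 0, 0, 0, 0.155, 1],
], newtons=15)

```text
time_s: 5.1
tcp_pos: [592.1, -64.5, 65.4]
eef_rot: [3.14, 0.001, 1.837]
wrist_force: [-0.5, -0.2, 0.4]
opening: 28.7
grip_force: 0.0
```

>>> arm_command([
  [0, 0, 0, 0, 0, 0, 1],
  [0, 0, 0, 0, 0, 0, 1],
  [0, 0, 0, 0, 0, 0, 1],
  [0, 0, 0, 0, 0, 0, 1],
  [0, 0, 0, 0, 0, 0, 1],
  [0, 0, 0, 0, 0, 0, 1],
  [0, 0, 0, 0, 0, 0, 1],
  [0, 0, 0, 0, 0, 0, 1],
])

```text
time_s: 5.9
tcp_pos: [593.1, -64.3, 65.4]
eef_rot: [3.138, 0.001, 1.837]
wrist_force: [5.4, 4.0, -0.8]
opening: 23.3
grip_force: 15.0
```

```bash
python3 - <<'E'
from h import *
s=env.sense();goto(592.3,-63.9,64.8,1.837)
t0=np.arctan2(41.8,134.5)
for a in np.linspace(t0,np.pi,41): print(round(a,2),np.round([140.5*(np.cos(t0)-np.cos(a))/400,-140.5*(np.sin(a)-np.sin(t0))/400],3))
E
```

```text
t 5.9 tcp [593.1 -64.3  65.4] rpy [3.138e+00 1.000e-03 1.837e+00] F [ 5.4  4.  -0.8] open 23.3 cmd [0.0022, 0.0007, -0.0002, 0.0014, -0.0017, 0.0016]
0.3 [ 0. -0.]
0.37 [ 0.008 -0.024]
0.44 [ 0.018 -0.046]
0.51 [ 0.03  -0.069]
0.59 [ 0.043 -0.09 ]
0.66 [ 0.057 -0.11 ]
0.73 [ 0.073 -0.129]
0.8 [ 0.09  -0.147]
0.87 [ 0.109 -0.164]
0.94 [ 0.128 -0.179]
1.01 [ 0.149 -0.193]
1.08 [ 0.171 -0.206]
1.15 [ 0.193 -0.217]
1.22 [ 0.216 -0.226]
1.3 [ 0.24  -0.234]
1.37 [ 0.264 -0.24 ]
1.44 [ 0.289 -0.244]
1.51 [ 0.314 -0.246]
1.58 [ 0.338 -0.247]
1.65 [ 0.363 -0.246]
1.72 [ 0.388 -0.243]
1.79 [ 0.413 -0.238]
1.86 [ 0.437 -0.232]
1.93 [ 0.46  -0.224]
2.01 [ 0.483 -0.214]
2.08 [ 0.506 -0.203]
2.15 [ 0.527 -0.19 ]
2.22 [ 0.547 -0.176]
2.29 [ 0.567 -0.16 ]
2.36 [ 0.585 -0.143]
2.43 [ 0.602 -0.125]
2.5 [ 0.617 -0.105]
2.57 [ 0.632 -0.085]
2.64 [ 0.644 -0.063]
2.72 [ 0.655 -0.041]
2.79 [ 0.665 -0.018]
2.86 [0.673 0.006]
2.93 [0.679 0.03 ]
3.0 [0.683 0.055]
3.07 [0.686 0.079]
3.14 [0.687 0.104]
```

Barrel held (23.3 mm). Starting the arc.

>>> arm_command([
  [0, 0, 0, 0.008, 0, -0.024, 1],
  [0, 0, 0, 0.018, 0, -0.046, 1],
  [0, 0, 0, 0.03, 0, -0.069, 1],
  [0, 0, 0, 0.043, 0, -0.09, 1],
  [0, 0, 0, 0.057, 0, -0.11, 1],
  [0, 0, 0, 0.073, 0, -0.129, 1],
  [0, 0, 0, 0.09, 0, -0.147, 1],
  [0, 0, 0, 0.109, 0, -0.164, 1],
], newtons=18)

```text
time_s: 6.7
tcp_pos: [581.7, -22.5, 131.3]
eef_rot: [3.138, 0.002, 1.836]
wrist_force: [6.3, -1.3, -3.2]
opening: 24.0
grip_force: 18.0
```

>>> arm_command([
  [0, 0, 0, 0.019, 0, -0.015, 1],
  [0, 0, 0, 0.04, 0, -0.029, 1],
  [0, 0, 0, 0.062, 0, -0.042, 1],
  [0, 0, 0, 0.084, 0, -0.053, 1],
  [0, 0, 0, 0.107, 0, -0.062, 1],
  [0, 0, 0, 0.131, 0, -0.07, 1],
  [0, 0, 0, 0.155, 0, -0.076, 1],
  [0, 0, 0, 0.18, 0, -0.08, 1],
])

```text
time_s: 7.5
tcp_pos: [562.9, 46.8, 163.9]
eef_rot: [3.137, 0.002, 1.837]
wrist_force: [4.6, -4.0, 5.3]
opening: 23.8
grip_force: 18.0
```

```bash
python3 - <<'E'
from h import *
s=env.sense();p=np.array(s['tcp_pos'])+[0,0,19]
c,sn=np.cos(.2663),np.sin(.2663);v=p[:2]-[557.1,65.9];b=[c*v[0]+sn*v[1],-sn*v[0]+c*v[1],p[2]-42]
print('base',np.round(b,1),'r',np.hypot(b[1],b[2]),'th',np.arctan2(b[2],-b[1]),s['wrist_force'],s['opening'])
E
```

```text
base [  0.6 -20.  140.9] r 142.29527427970146 th 1.4299238641358523 [ 4.6224078  -4.00685138  5.29317232] 23.826275057117712
```

>>> arm_command([
  [0, 0, 0, 0.025, 0, -0.002, 1],
  [0, 0, 0, 0.049, 0, -0.003, 1],
  [0, 0, 0, 0.074, 0, -0.002, 1],
  [0, 0, 0, 0.099, 0, 0.001, 1],
  [0, 0, 0, 0.124, 0, 0.006, 1],
  [0, 0, 0, 0.148, 0, 0.012, 1],
  [0, 0, 0, 0.171, 0, 0.02, 1],
  [0, 0, 0, 0.194, 0, 0.03, 1],
])

```text
time_s: 8.3
tcp_pos: [542.3, 122.8, 152.6]
eef_rot: [3.136, 0.0, 1.836]
wrist_force: [-0.3, 3.5, 15.3]
opening: 24.0
grip_force: 18.0
```

>>> arm_command([
  [0, 0, 0, 0.023, 0, 0.011, 1],
  [0, 0, 0, 0.044, 0, 0.024, 1],
  [0, 0, 0, 0.064, 0, 0.038, 1],
  [0, 0, 0, 0.084, 0, 0.054, 1],
  [0, 0, 0, 0.102, 0, 0.071, 1],
  [0, 0, 0, 0.119, 0, 0.089, 1],
  [0, 0, 0, 0.134, 0, 0.109, 1],
  [0, 0, 0, 0.149, 0, 0.129, 1],
])

```text
time_s: 9.1
tcp_pos: [526.4, 180.9, 100.1]
eef_rot: [3.137, -0.001, 1.837]
wrist_force: [1.1, 5.9, 7.6]
opening: 23.6
grip_force: 18.0
```

>>> arm_command([
  [0, 0, 0, 0.012, 0, 0.022, 1],
  [0, 0, 0, 0.023, 0, 0.044, 1],
  [0, 0, 0, 0.033, 0, 0.067, 1],
  [0, 0, 0, 0.041, 0, 0.091, 1],
  [0, 0, 0, 0.047, 0, 0.115, 1],
  [0, 0, 0, 0.051, 0, 0.14, 1],
  [0, 0, 0, 0.054, 0, 0.162, 1],
  [0, 0, 0, 0.055, 0, 0.182, 1],
])

```text
time_s: 9.9
tcp_pos: [520.6, 202.0, 26.5]
eef_rot: [3.138, -0.001, 1.837]
wrist_force: [1.1, 9.0, 4.1]
opening: 23.9
grip_force: 18.0
```

>>> arm_command([
  [0, 0, 0, 0, 0, 0.003, 1],
  [0, 0, 0, 0, 0, 0.006, 1],
  [0, 0, 0, 0, 0, 0.009, 1],
  [0, 0, 0, 0, 0, 0.011, 1],
  [0, 0, 0, 0, 0, 0.013, 1],
  [0, 0, 0, 0, 0, 0.015, 1],
  [0, 0, 0, 0, 0, 0.017, 1],
  [0, 0, 0, 0, 0, 0.017, 1],
])

```text
time_s: 10.7
tcp_pos: [520.7, 201.9, 19.9]
eef_rot: [3.138, -0.001, 1.837]
wrist_force: [1.8, 9.6, 1.8]
opening: 23.6
grip_force: 18.0
```

>>> arm_command([
  [0, 0, 0, 0, 0, 0.003, 1],
  [0, 0, 0, 0, 0, 0.006, 1],
  [0, 0, 0, 0, 0, 0.008, 1],
  [0, 0, 0, 0, 0, 0.01, 1],
  [0, 0, 0, 0, 0, 0.01, 1],
  [0, 0, 0, 0, 0, 0.01, 1],
  [0, 0, 0, 0, 0, 0.01, 1],
  [0, 0, 0, 0, 0, 0.01, 1],
])

```text
time_s: 11.5
tcp_pos: [520.7, 201.8, 15.9]
eef_rot: [3.138, -0.001, 1.837]
wrist_force: [1.9, 8.5, 0.9]
opening: 23.8
grip_force: 18.0
```

```bash
python3 - <<'E'
from m import *
goto(520,202,42,1.837)
L=[]
for n,b in(('top',(225,190,290,250)),('scene',(320,150,400,230))):
    im=vision.camera(n);r=comps(im,b,red,3)[0];print(n,r)
E
```

```text
t 11.5 tcp [520.7 201.8  15.9] rpy [ 3.138e+00 -1.000e-03  1.837e+00] F [1.9 8.5 0.9] open 23.8 cmd [0.0023, -0.0004, -0.0002, 0.001, -0.0013, -0.0654]
top []
scene [(20, [359.6, 176.75])]
```

>>> arm_command([
  [0, 0, 0, 0, 0, 0, 0],
  [0, 0, 0, 0, 0, 0, 0],
  [0, 0, 0, 0, 0, 0, 0],
  [0, 0, 0, 0, 0, -0.05, 0],
  [0, 0, 0, 0, 0, -0.15, 0],
  [0, 0, 0, 0, 0, -0.26, -0.3],
  [0, 0, 0, -0.05, 0, -0.37, -0.6],
  [0, 0, 0, -0.12, 0, -0.45, -1],
])

```text
time_s: 12.4
tcp_pos: [532.2, 154.5, 197.9]
eef_rot: [3.139, 0.0, 1.838]
wrist_force: [0.2, 0.1, -0.1]
opening: 66.1
grip_force: 0.0
```

>>> arm_command([
  [0, 0, 0, -0.07, 0, -0.05, -1],
  [0, 0, 0, -0.17, 0, -0.1, -1],
  [0, 0, 0, -0.25, 0, -0.1, -1],
  [0, 0, 0, -0.3, 0, -0.1, -1],
  [0, 0, 0, -0.3, 0, -0.1, -1],
  [0, 0, 0, -0.3, 0, -0.1, -1],
  [0, 0, 0, -0.3, 0, -0.1, -1],
  [0, 0, 0, -0.3, 0, -0.1, -1],
])

```text
time_s: 13.2
tcp_pos: [563.4, 39.5, 235.0]
eef_rot: [-3.141, -0.0, 1.838]
wrist_force: [0.2, -0.0, -0.7]
opening: 95.2
grip_force: 0.0
```

```bash
cat > snap.py <<'E'
from m import *
import json,sys
n=sys.argv[1];s=env.sense();im=vision.camera('wrist');save(n+'.png',im);np.save(f'pics/{n}.npy',im)
json.dump({k:np.array(s[k]).tolist() for k in('tcp_pos','eef_rot')},open(f'pics/{n}.json','w'))
print(round(float(s['time_s']),2),np.round(s['tcp_pos'],1),np.round(s['eef_rot'],3))
print('red',comps(im,(0,0,640,255),red,20)[0][:3],'white',comps(im,(150,0,500,225),lambda h,s,v:(s<70)&(v>105),12)[0][:8])
E
python3 snap.py w4
```

```text
13.2 [563.4  39.5 235. ] [-3.141 -0.     1.838]
red [(232, [319.75, 4.35])] white [(4333, [319.87, 80.94]), (200, [337.67, 98.91]), (168, [163.87, 54.87]), (107, [372.77, 53.68]), (75, [265.95, 53.65]), (22, [265.14, 154.18]), (21, [373.67, 154.29])]
```

View pics/w4.png

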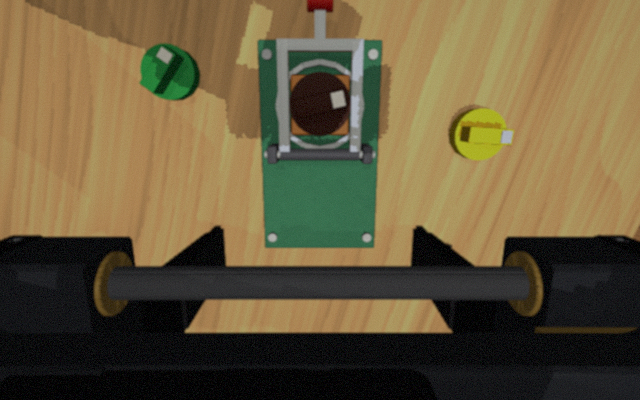

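The frame now lies over the jar, aluminium face up, with the knob at (320,4) and the cap at (320,103), mark (338,99). I'll measure the knob height and cap from two closer places.

>>> arm_command([
  [0, 0, 0, 0.04, 0.03, 0, -1],
  [0, 0, 0, 0.1, 0.06, 0, -1],
  [0, 0, 0, 0.16, 0.09, 0, -1],
  [0, 0, 0, 0.2, 0.1, 0, -1],
  [0, 0, 0, 0.2, 0.1, 0, -1],
  [0, 0, 0, 0.2, 0.1, 0, -1],
  [0, 0, 0, 0.2, 0.1, 0, -1],
  [0, 0, 0, 0.2, 0.1, 0, -1],
])

```text
time_s: 14.05
tcp_pos: [581.2, 125.5, 235.1]
eef_rot: [3.142, 0.0, 1.836]
wrist_force: [0.7, 0.1, -0.1]
opening: 95.2
grip_force: 0.0
```

```bash
python3 snap.py w5
```

```text
14.05 [581.2 125.5 235.1] [3.142 0.    1.836]
red [(392, [277.86, 90.03])] white [(3598, [282.38, 158.39]), (180, [290.63, 192.68]), (115, [458.97, 211.55]), (67, [333.16, 131.4]), (54, [294.02, 216.26]), (50, [231.64, 131.04])]
```

>>> arm_command([
  [0, 0, 0, 0, -0.04, 0, -1],
  [0, 0, 0, 0, -0.1, 0, -1],
  [0, 0, 0, 0, -0.16, 0, -1],
  [0, 0, 0, 0, -0.2, 0, -1],
  [0, 0, 0, 0, -0.2, 0, -1],
  [0, 0, 0, 0, -0.2, 0, -1],
  [0, 0, 0, 0, -0.2, 0, -1],
  [0, 0, 0, 0, -0.2, 0, -1],
])

```text
time_s: 14.9
tcp_pos: [504.6, 105.3, 234.8]
eef_rot: [-3.142, -0.0, 1.836]
wrist_force: [-0.4, 0.1, 0.1]
opening: 95.0
grip_force: 0.0
```

```bash
python3 snap.py w6; python3 - <<'E'
import numpy as np,cv2
a=[np.load(f'pics/w{i}.npy')[0:250,230:410] for i in(5,6)]
cv2.imwrite('pics/crop3.png',cv2.cvtColor(cv2.resize(np.hstack(a),None,fx=2.2,fy=2.2,interpolation=2),4))
E
```

```text
14.9 [504.6 105.3 234.8] [-3.142 -0.     1.836]
red [(391, [360.29, 90.79])] white [(3831, [358.43, 159.5]), (142, [211.45, 139.21]), (76, [343.21, 216.42]), (60, [304.63, 132.02])]
```

View pics/crop3.png

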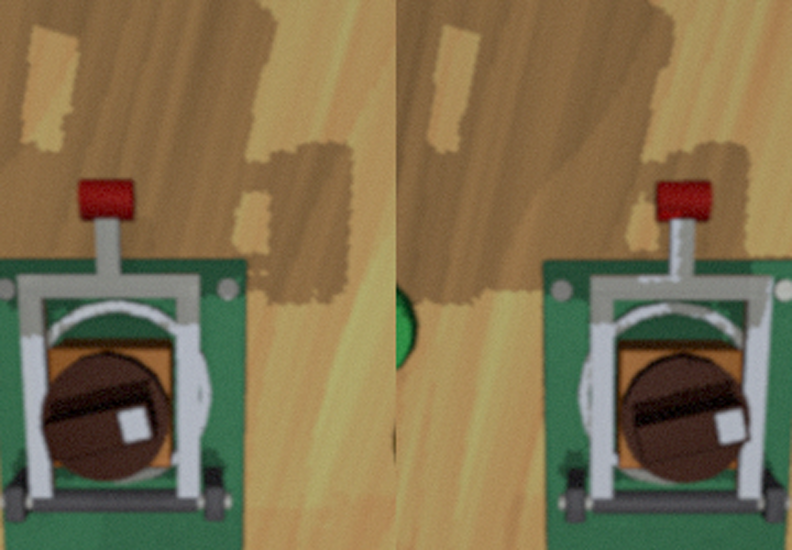

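```bash
cat > cap.py <<'E'
from m import *
import json
S={n:(np.load(f'pics/{n}.npy'),json.load(open(f'pics/{n}.json'))) for n in('w5','w6')}
o=np.array([557.1,65.9]);yaw=.2663
def base(p):
    c,s=np.cos(yaw),np.sin(yaw);v=np.array(p)[:2]-o;return np.r_[c*v[0]+s*v[1],-s*v[0]+c*v[1],p[2]].round(1)
def T2(a,b): return tri([(lambda q:(q[0],q[1][0]))(rays('wrist',[p],S[n][1])) for n,p in(('w5',a),('w6',b))])
k=T2((277.86,90.03),(360.29,90.79));print('knob',k[0].round(1),k[1][0].round(2),base(k[0]))
M=[]
for n,c in(('w5',(290.6,192.7)),('w6',(382.3,193.6))):
    x,y=int(c[0]),int(c[1]);im,s=S[n]
    r,_=comps(im,(x-11,y-11,x+11,y+11),lambda h,s,v:(s<75)&(v>110));print(n,r)
    M.append(r[0][1])
    # dark cap outline
    d,m=comps(im,(x-50,y-50,x+30,y+45),lambda h,s,v:(v<75)&((h<12)|(h>170))&(s>60),50)
    p=max(cv2.findContours(cv2.morphologyEx(m,cv2.MORPH_CLOSE,np.ones((13,13))),0,2)[0],key=cv2.contourArea)+np.array([x-50,y-50])
    w=plane('wrist',cv2.convexHull(p).reshape(-1,2),80,s)[:,:2].astype(np.float32);cc,rr=cv2.minEnclosingCircle(w);print(' cap disc',np.round(cc,1),rr,base([*cc,80]))
m=T2(*M);print('mark',m[0].round(1),m[1][0].round(2),base(m[0]))
E
python3 cap.py
```

```text
knob [520.2 201.   49.6] 0.05 [-1.000e-01  1.401e+02  4.960e+01]
w5 [(175, [290.65, 192.71])]
 cap disc [544.6 119. ] 34.77793884277344 [ 1.9 54.5 80. ]
w6 [(173, [381.86, 193.46]), (61, [390.92, 193.59])]
 cap disc [537.9 117. ] 34.966102600097656 [-5.1 54.4 80. ]
mark [557.7 119.  105.3] 0.0 [ 14.6  51.1 105.3]
```

The knob reads about 7 mm above its stop height, so the pinch may have slipped near the end. I'll press on it with shut fingertips and read the contact height (51 mm if fully down).

```bash
python3 -c "
from h import *
goto(520.2,201,75,1.836)"
```

```text
t 14.95 tcp [504.5 105.3 234.8] rpy [-3.141 -0.     1.836] F [0.5 1.3 0.3] open 95.0 cmd [-0.0001, -0.0001, 0.0003, 0.2204, 0.1006, 0.3995]
```

>>> arm_command([
  [0, 0, 0, 0.08, 0.04, 0, 0.5],
  [0, 0, 0, 0.16, 0.08, 0, 1],
  [0, 0, 0, 0.22, 0.1, 0.03, 1],
  [0, 0, 0, 0.22, 0.1, 0.12, 1],
  [0, 0, 0, 0.22, 0.1, 0.22, 1],
  [0, 0, 0, 0.22, 0.1, 0.32, 1],
  [0, 0, 0, 0.22, 0.1, 0.38, 1],
  [0, 0, 0, 0.22, 0.1, 0.4, 1],
])

```text
time_s: 15.75
tcp_pos: [518.7, 200.6, 72.5]
eef_rot: [-3.138, -0.0, 1.837]
wrist_force: [-0.6, 0.8, 0.7]
opening: 36.5
grip_force: 0.0
```

>>> arm_command([
  [0, 0, 0, 0, 0, 0.01, 1],
  [0, 0, 0, 0, 0, 0.02, 1],
  [0, 0, 0, 0, 0, 0.03, 1],
  [0, 0, 0, 0, 0, 0.037, 1],
  [0, 0, 0, 0, 0, 0.043, 1],
  [0, 0, 0, 0, 0, 0.047, 1],
  [0, 0, 0, 0, 0, 0.05, 1],
  [0, 0, 0, 0, 0, 0.05, 1],
])

```text
time_s: 16.55
tcp_pos: [519.6, 200.7, 55.0]
eef_rot: [3.141, -0.0, 1.836]
wrist_force: [-0.5, -0.4, 1.1]
opening: 0.8
grip_force: 0.0
```

>>> arm_command([
  [0, 0, 0, 0, 0, 0.002, 1],
  [0, 0, 0, 0, 0, 0.004, 1],
  [0, 0, 0, 0, 0, 0.006, 1],
  [0, 0, 0, 0, 0, 0.008, 1],
  [0, 0, 0, 0, 0, 0.01, 1],
  [0, 0, 0, 0, 0, 0.01, 1],
  [0, 0, 0, 0, 0, 0.01, 1],
  [0, 0, 0, 0, 0, 0.01, 1],
])

```text
time_s: 17.35
tcp_pos: [519.6, 200.8, 51.1]
eef_rot: [3.141, -0.0, 1.836]
wrist_force: [0.2, 2.2, 2.9]
opening: 0.6
grip_force: 1.7
```

>>> arm_command([
  [0, 0, 0, 0, 0, 0.001, 1],
  [0, 0, 0, 0, 0, 0.003, 1],
  [0, 0, 0, 0, 0, 0.005, 1],
  [0, 0, 0, 0, 0, 0.007, 1],
  [0, 0, 0, 0, 0, 0.008, 1],
  [0, 0, 0, 0, 0, 0.008, 1],
  [0, 0, 0, 0, 0, 0.008, 1],
  [0, 0, 0, 0, 0, 0.008, 1],
])

```text
time_s: 18.15
tcp_pos: [519.8, 200.9, 50.2]
eef_rot: [3.14, -0.0, 1.837]
wrist_force: [-7.8, 0.3, 32.1]
opening: 0.4
grip_force: 16.2
```

Frame is hard against its stop: it holds 32 N at tip height 50.2 (expected 51). Next, up and over to the cap, turning the tool to the bar's direction.

>>> arm_command([
  [0, 0, 0, 0, 0, -0.03, 1],
  [0, 0, 0, 0, 0, -0.12, 0.5],
  [0, 0, 0, 0, 0, -0.22, 0],
  [0, 0, 0.06, -0.05, -0.01, -0.32, -1],
  [0, 0, 0.14, -0.1, -0.03, -0.38, -1],
  [0, 0, 0.22, -0.15, -0.06, -0.38, -1],
  [0, 0, 0.3, -0.2, -0.1, -0.38, -1],
  [0, 0, 0.38, -0.23, -0.12, -0.38, -1],
])

```text
time_s: 18.95
tcp_pos: [496.5, 97.9, 199.9]
eef_rot: [-3.141, 0.0, 1.234]
wrist_force: [0.2, 0.8, -0.3]
opening: 51.3
grip_force: 0.0
```

```bash
python3 -c "
from h import *
goto(490,85,190,0.47)"
```

```text
t 18.95 tcp [496.5  97.9 199.9] rpy [-3.141  0.     1.234] F [ 0.2  0.8 -0.3] open 51.3 cmd [-0.0001, 0.0004, 0.4863, -0.0357, -0.0046, 0.0248]
```

>>> arm_command([
  [0, 0, 0.08, -0.01, 0, 0, -1],
  [0, 0, 0.16, -0.02, 0, 0.01, -1],
  [0, 0, 0.24, -0.03, 0, 0.02, -1],
  [0, 0, 0.32, -0.036, -0.005, 0.025, -1],
  [0, 0, 0.4, -0.036, -0.005, 0.025, -1],
  [0, 0, 0.46, -0.036, -0.005, 0.025, -1],
  [0, 0, 0.486, -0.036, -0.005, 0.025, -1],
  [0, 0, 0.486, -0.036, -0.005, 0.025, -1],
])

```text
time_s: 19.75
tcp_pos: [490.7, 86.2, 189.7]
eef_rot: [-3.142, 0.001, 0.476]
wrist_force: [0.2, 0.8, 0.1]
opening: 95.0
grip_force: 0.0
```

```bash
python3 snap.py w7; python3 - <<'E'
import numpy as np,cv2
a=np.load('pics/w7.npy')[0:260,210:430]
a=np.clip(a.astype(float)*2.2,0,255).astype(np.uint8)
cv2.imwrite('pics/crop4.png',cv2.cvtColor(cv2.resize(a,None,fx=2.3,fy=2.3,interpolation=2),4))
E
```

```text
19.75 [490.7  86.2 189.7] [-3.142e+00  1.000e-03  4.760e-01]
red [(473, [214.84, 98.1])] white [(5599, [298.22, 112.06]), (300, [320.06, 100.45]), (133, [276.47, 47.86]), (116, [486.84, 95.26]), (99, [452.02, 206.62]), (79, [256.05, 165.67]), (35, [389.89, 67.77]), (27, [359.15, 193.52])]
```

View pics/crop4.png

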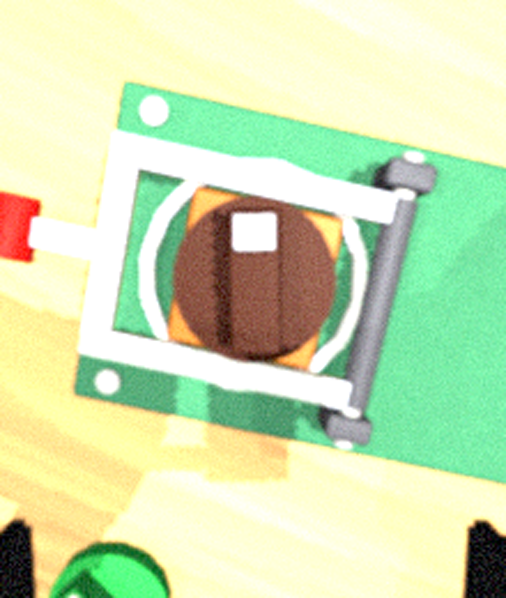

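The bar is vertical in the picture (top face between crop x 231–280, y 212–352; mark at full-image (320,100)), so the tool yaw already matches the bar.

```bash
python3 - <<'E'
from m import *
import json
s=json.load(open('pics/w7.json'));P=lambda x,y:(210+x/2.3,y/2.3)
e=plane('wrist',[P(231,213),P(279,213),P(279.5,350),P(232,350),(320.06,100.45)],104.5,s);print(e.round(1).tolist())
c=e[:4].mean(0);x=(e[0]+e[1]-e[2]-e[3])/2;y=(e[1]+e[2]-e[0]-e[3])/2
print('bar centre',c.round(1),'len',np.linalg.norm(x),'wid',np.linalg.norm(y),'yaw',np.arctan2(x[1],x[0]))
v=c[:2]-[557.1,65.9];a=.2663;print('base',np.cos(a)*v[0]+np.sin(a)*v[1],-np.sin(a)*v[0]+np.cos(a)*v[1])
print('seat world',557.1-48*np.sin(a),65.9+48*np.cos(a))
goto(c[0],c[1],84,x[1]*0+np.arctan2(x[1],x[0]))
E
```

```text
[[559.3, 127.4, 104.5], [565.9, 114.5, 104.5], [529.6, 95.3, 104.5], [522.8, 108.5, 104.5], [557.7, 119.0, 104.5]]
bar centre [544.4 111.4 104.5] len 41.02918328782133 wid 14.65268872825433 yaw 0.48308237481283844
base -0.28617344903674535 47.25006000671436
seat world 544.4681439967687 112.20805776442833
t 19.8 tcp [490.7  86.2 189.7] rpy [-3.142  0.     0.477] F [ 0.5  0.4 -0.3] open 95.1 cmd [-0.0, 0.0003, -0.0037, 0.1483, 0.0057, 0.2642]
```

Bar centre (544.4,111.4) agrees with the seat (544.5,112.2), and its size of 41×15 mm is right. Approaching.

>>> arm_command([
  [0, 0, -0.004, 0.06, 0.003, 0, -0.6],
  [0, 0, -0.004, 0.12, 0.005, 0.02, -0.3],
  [0, 0, -0.004, 0.148, 0.005, 0.07, 0],
  [0, 0, -0.004, 0.149, 0.005, 0.13, 0],
  [0, 0, -0.004, 0.149, 0.005, 0.19, 0],
  [0, 0, -0.004, 0.149, 0.005, 0.23, 0],
  [0, 0, -0.004, 0.149, 0.005, 0.25, 0],
  [0, 0, -0.004, 0.149, 0.005, 0.25, 0],
], newtons=20)

```text
time_s: 20.6
tcp_pos: [544.3, 111.8, 89.0]
eef_rot: [-3.141, 0.002, 0.483]
wrist_force: [-0.5, 0.4, -0.5]
opening: 47.8
grip_force: 0.0
```

>>> arm_command([
  [0, 0, 0, 0, 0, 0.006, 0],
  [0, 0, 0, 0, 0, 0.012, 0],
  [0, 0, 0, 0, 0, 0.015, 0],
  [0, 0, 0, 0, 0, 0.015, 0.3],
  [0, 0, 0, 0, 0, 0.015, 0.6],
  [0, 0, 0, 0, 0, 0.015, 0.8],
  [0, 0, 0, 0, 0, 0.015, 1],
  [0, 0, 0, 0, 0, 0.015, 1],
])

```text
time_s: 21.4
tcp_pos: [544.7, 111.9, 83.9]
eef_rot: [-3.142, -0.0, 0.482]
wrist_force: [-0.2, 1.2, 0.8]
opening: 15.7
grip_force: 20.0
```

>>> arm_command([
  [0, 0, 0, 0, 0, 0, 1],
  [0, 0, 0, 0, 0, 0, 1],
  [0, 0, 0, 0, 0, 0, 1],
  [0, 0, 0, 0, 0, 0, 1],
  [0, 0, 0, 0, 0, 0, 1],
  [0, 0, 0, 0, 0, 0, 1],
  [0, 0, 0, 0, 0, 0, 1],
  [0, 0, 0, 0, 0, 0, 1],
], newtons=47)

```text
time_s: 22.2
tcp_pos: [544.7, 111.9, 83.9]
eef_rot: [-3.142, -0.0, 0.482]
wrist_force: [-0.4, 1.6, 1.4]
opening: 15.8
grip_force: 47.0
```

```bash
python3 -c "
from h import *
goto(544.4,111.6,83.5,0.48);s=env.sense();print(s['q'],s['ft_torque'],s['grip_force'])"
```

```text
t 22.2 tcp [544.7 111.9  83.9] rpy [-3.142 -0.     0.482] F [-0.4  1.6  1.4] open 15.8 cmd [-0.0, -0.0001, 0.0016, -0.0012, 0.0004, 0.001]
[8.38514152e-02 5.63030225e-01 1.85753303e+00 1.61859882e-04
 7.20850642e-01 1.17207245e+00] [ 0.02955868  0.1682015  -0.04522837] 46.991779804229736
```

>>> arm_command([
  [0, 0, -0.03, 0, 0, 0, 1],
  [0, 0, -0.07, 0, 0, 0, 1],
  [0, 0, -0.12, 0, 0, 0, 1],
  [0, 0, -0.17, 0, 0, 0, 1],
  [0, 0, -0.22, 0, 0, 0, 1],
  [0, 0, -0.27, 0, 0, 0, 1],
  [0, 0, -0.32, 0, 0, 0, 1],
  [0, 0, -0.36, 0, 0, 0, 1],
])

```text
time_s: 23.0
tcp_pos: [544.8, 111.8, 83.9]
eef_rot: [3.141, -0.0, 1.051]
wrist_force: [0.9, -1.3, 2.1]
opening: 15.7
grip_force: 47.0
```

```bash
python3 -c "
from h import *
goto(544.4,111.6,83.5,1.86);s=env.sense();print(s['ft_torque'],s['grip_force'])"
```

```text
t 23.0 tcp [544.8 111.8  83.9] rpy [ 3.141 -0.     1.051] F [ 0.9 -1.3  2.1] open 15.7 cmd [0.0002, -0.0001, -0.5153, -0.0011, -0.0007, 0.001]
[-0.19251096  0.04893464 -0.28049571] 47.0209801197052
```

>>> arm_command([
  [0, 0, -0.05, 0, 0, 0, 1],
  [0, 0, -0.1, 0, 0, 0, 1],
  [0, 0, -0.15, 0, 0, 0, 1],
  [0, 0, -0.2, 0, 0, 0, 1],
  [0, 0, -0.25, 0, 0, 0, 1],
  [0, 0, -0.3, 0, 0, 0, 1],
  [0, 0, -0.34, 0, 0, 0, 1],
  [0, 0, -0.36, 0, 0, 0, 1],
])

```text
time_s: 23.8
tcp_pos: [545.1, 111.9, 84.6]
eef_rot: [3.14, -0.0, 1.616]
wrist_force: [-2.1, 0.1, 11.6]
opening: 15.5
grip_force: 47.0
```

```bash
python3 -c "
from h import *
goto(544.4,111.6,83.5,1.84);s=env.sense();print(s['ft_torque'],s['grip_force'])"
```

```text
t 23.8 tcp [545.1 111.9  84.6] rpy [ 3.14  -0.     1.616] F [-2.1  0.1 11.6] open 15.5 cmd [0.0008, 0.0, -0.1428, -0.0007, -0.0018, 0.0027]
[-0.14371504  0.42950577 -0.07198123] 47.00057029724121
```

Fz has risen to about 12 N, so the seal is now pushing the fingers and the lugs are letting go. I'll finish the turn to about 1.47–1.55 rad.

>>> arm_command([
  [0, 0, -0.03, 0, 0, 0, 1],
  [0, 0, -0.06, 0, 0, 0, 1],
  [0, 0, -0.09, 0, 0, 0, 1],
  [0, 0, -0.12, 0, 0, 0, 1],
  [0, 0, -0.14, 0, 0, 0, 1],
  [0, 0, -0.14, 0, 0, 0, 1],
  [0, 0, -0.14, 0, 0, 0, 1],
  [0, 0, -0.14, 0, 0, 0, 1],
])

```text
time_s: 24.6
tcp_pos: [545.5, 111.9, 84.9]
eef_rot: [3.139, 0.0, 1.833]
wrist_force: [-1.1, 0.0, 10.9]
opening: 15.5
grip_force: 47.0
```

```bash
python3 snap.py w8; python3 - <<'E'
import sys;sys.path.insert(0,'.')
from h import *
s=env.sense();print(s['wrist_force'],s['ft_torque'],s['grip_force'])
a=np.load('pics/w8.npy')[0:400,120:520]
a=np.clip(a.astype(float)*1.8,0,255).astype(np.uint8)
cv2.imwrite('pics/crop5.png',cv2.cvtColor(cv2.resize(a,None,fx=1.5,fy=1.5),4))
E
```

```text
24.6 [545.5 111.9  84.9] [3.139 0.    1.833]
red [(1257, [316.46, 64.92])] white [(6474, [317.41, 151.94]), (962, [317.35, 155.92]), (214, [398.5, 134.71]), (186, [234.4, 135.32]), (119, [317.74, 222.34])]
[-0.65068838  0.66548829 11.42121645] [-0.07951521  0.11531319 -0.02961007] 46.99357509613037
```

>>> arm_command([
  [0, 0, 0, 0, 0, -0.004, 1],
  [0, 0, 0, 0, 0, -0.012, 1],
  [0, 0, 0, 0, 0, -0.022, 1],
  [0, 0, 0, 0, 0, -0.034, 1],
  [0, 0, 0, 0, 0, -0.046, 1],
  [0, 0, 0, 0, 0, -0.058, 1],
  [0, 0, 0, 0, 0, -0.07, 1],
  [0, 0, 0, 0, 0, -0.079, 1],
])

```text
time_s: 25.45
tcp_pos: [544.8, 111.9, 115.9]
eef_rot: [3.141, 0.0, 1.833]
wrist_force: [-0.5, 0.5, -0.7]
opening: 15.9
grip_force: 47.0
```

>>> arm_command([
  [0, 0, 0, 0, 0, 0, 1],
  [0, 0, 0, 0, 0, 0, 1],
  [0, 0, 0, 0, 0, 0, 1],
  [0, 0, 0, 0, 0, 0, 1],
  [0, 0, 0, 0, 0, 0, 1],
  [0, 0, 0, 0, 0, 0, 1],
  [0, 0, 0, 0, 0, 0, 1],
  [0, 0, 0, 0, 0, 0, 1],
])

```text
time_s: 26.25
tcp_pos: [544.7, 111.9, 115.4]
eef_rot: [-3.142, -0.0, 1.833]
wrist_force: [1.4, -0.5, -0.6]
opening: 15.6
grip_force: 47.0
```

```bash
python3 snap.py w9; python3 - <<'E'
import sys;sys.path.insert(0,'.')
from h import *
s=env.sense();print(s['wrist_force'],s['grip_force'],s['opening'])
up=lambda i,x0,x1,y0,y1,f:cv2.resize(np.clip(i[y0:y1,x0:x1].astype(float)*1.7,0,255).astype(np.uint8),None,fx=f,fy=f,interpolation=2)
sc=vision.camera('scene');np.save('pics/s9.npy',sc)
a=up(np.load('pics/w9.npy'),170,470,0,300,1.3);b=up(sc,300,380,140,230,390/90)
z=np.hstack([a,cv2.resize(b,(int(b.shape[1]),a.shape[0]))]);print(z.shape);cv2.imwrite('pics/last.png',cv2.cvtColor(z,4))
E
```

```text
26.25 [544.7 111.9 115.4] [-3.142 -0.     1.833]
red [(927, [318.12, 71.75])] white [(6170, [319.01, 152.58]), (168, [390.98, 132.83]), (150, [245.05, 133.43]), (118, [317.46, 222.37])]
[ 0.70137003  0.02829967 -0.54547896] 46.989256739616394 15.548866567783584
(390, 737, 3)
```

View pics/last.png

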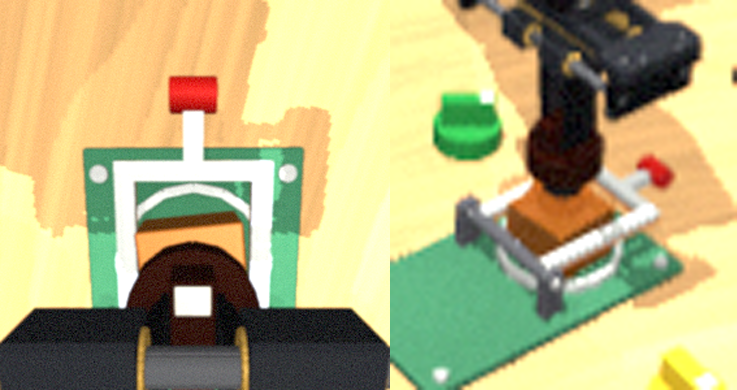

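The last view shows the cap held level above the jar, its mark at the same wrist pixel before and after the lift. The jar stands in its ring and the frame is down around it. One check of the cap's height in the grip, then hand-in.

```bash
python3 - <<'E'
from h import *
s=env.sense();o,d=rays('wrist',[(317.46,222.37)],s);T=tool(s)
ol=T[:3,:3].T@(o-T[:3,3]);dl=T[:3,:3].T@d[0]
t=(15.2-ol[0])/dl[0];p=ol+t*dl;z=s['tcp_pos'][2]-p[2];print('mark in tool',p.round(1),'bar top z',z,'lower edge',z-44,'above mouth',z-44-72)
if 14<z-44-72<26: print(env.sign_off())
E
```

```text
mark in tool [15.2 -1.1 -8.1] bar top z 123.50242370746325 lower edge 79.50242370746325 above mouth 7.502423707463251
```

That mark blob was cut off at the mask box's edge (row 225). I'll redo it with the full patch, for both before and after the lift.

```bash
python3 - <<'E'
from m import *
import json
for n in('w8','w9'):
    im=np.load(f'pics/{n}.npy');s=json.load(open(f'pics/{n}.json'))
    r=comps(im,(290,195,350,260),lambda h,s,v:(s<70)&(v>105),50)[0];print(n,r[:2])
    o,d=rays('wrist',[r[0][1]],s);T=tool(s);ol=T[:3,:3].T@(o-T[:3,3]);dl=T[:3,:3].T@d[0]
    for x in(15.2,):
        p=ol+(x-ol[0])/dl[0]*dl;z=s['tcp_pos'][2]-p[2];print(x,p.round(1),'lower edge above mouth',round(z-116,1))
# two fixed cameras can't see the mark; patch width: compare with w7 scale
im=np.load('pics/w7.npy');print('w7',comps(im,(295,85,345,120),lambda h,s,v:(s<70)&(v>105),50)[0][:1])
E
```

```text
w8 [(618, [317.61, 231.29])]
15.2 [ 15.2  -1.  -21.6] lower edge above mouth -9.6
w9 [(615, [317.6, 231.28])]
15.2 [ 15.2  -1.  -21.5] lower edge above mouth 20.9
w7 [(300, [320.06, 100.45])]
```

The patch gives the lower edge 20.9 mm above the mouth, with no slip in the grip. Handing in.

```bash
python3 -c "
from h import *
print(env.sign_off())"
```

```text
the job is handed in; nothing more can be done
None
```

The job is handed in: the frame is down at its stop around the jar, the cap was turned about 1.35 rad (about 1.5 rad from tight), and it is held level about 21 mm above the mouth with the jar still in its seat.

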